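Index the vegetable cutter and clamp its turntable

TASK

Turn the turntable of the vegetable cutter by one place clockwise (seen from above) so that the next cutting insert clicks home at the front. Then take the slotted key and turn both clamp screws clockwise with it as far as they go, so that the clamp noses reach over the rim and point at the middle of the turntable; do not touch the clamp screws with the gripper itself. Finish by standing the key upright on the worktop, and leave the coffee tamper where it is.

Things in the scene. Friction and masses are not known exactly. Their poses are not given: they have to be found in the camera images.
- cutter_base: grey base of the vegetable cutter, a fixed slab 170 mm (x) x 270 mm (y), its top at z = 28 mm; the origin is the centre of its underside on the worktop; -x is its front, where an aluminium lip sticks out. It carries the turntable in the middle and one clamp screw at each end (left at +y, right at -y)
- turntable (a joint): angle of the aluminium turntable, rad: about 0 at the start, growing clockwise seen from above, with spring detents every 1.571 (90 degrees); one place on = 1.571. Turning needs up to about 6 N at a drive post; within some 25 degrees of a detent the turntable pulls itself in
- hub (a point): centre of the turntable's top face, 44 mm above the worktop; the disc is 144 mm wide, its axis vertical. Cutting inserts (42 mm) lie at 0, 90, 180 and 270 degrees from this frame's x axis (the frame turns with the disc); between them, at 45, 135, 225 and 315 degrees, on a circle of 58 mm radius, stand four steel drive posts, 14 mm in diameter, their tops 41 mm above this point
- clamp_left (a joint): angle of the left clamp screw, rad, growing clockwise seen from above (tightening): starts slack, 0 to 0.35; at the stop, tight, 1.4. It turns stiffly (0.15 N m) and stays where it is left
- clamp_right (a joint): angle of the right clamp screw, rad, same meaning as the left one: slack 0 to 0.35, tight at the stop 1.4
- head_left: dark bar-like head of the left clamp screw (turns in one piece with flange and nose), 40 mm long (x), 9 mm thick (y), 16.5 mm high, top edge rounded; origin: middle of its underside, on the screw's axis, on the 48 mm flange, 52 mm above the worktop, 112 mm from the base's origin. The nose, level with the flange, reaches 46 mm along +x; tight, it points at the turntable's centre
- head_right: head of the right clamp screw, the same as the left one
- key: steel key with flat black grip, loose, 92 mm tall, 0.2 kg, standing upright on its foot; origin: centre of its underside, z up. Foot 46 mm (x) x 44 mm (y), a slot along x right through it, 14 mm wide, 20 mm deep, open downward, goes over a screw head (fully down, the foot stands on the flange). Grip on top 52 mm wide (x), 15 mm thick (y), from z = 46 to 92 mm
- tamper: coffee tamper, a bystander: round metal foot of 58 mm and turned wooden handle, 83 mm tall; origin at the centre of the underside

How it is judged:
By the outcome, as a careful person would: the job done as asked, in the order asked, and still so for the second after the job is handed in, with the robot touching nothing.
It also fails if it takes over 67 s, if anything falls off the work surface, if the arm or the gripper's body presses on something with over 40 N, if the wrist force passes 120 N, or if a joint passes its speed limit or range.

ROBOT

A 6-joint arm with a two-finger parallel gripper is mounted at the origin on a cart in front of the work surface, level with it; the furniture and walls round the work are solid. World frame = base frame: x ahead of the robot, y to its left, z up, the work surface at z = 0. Lengths are in mm, angles in rad, forces in N, time in s.
With the tool pointing down it reaches from about 300 to 775 mm from the base axis. Payload 14.6 kg.
Tool frame: the origin (TCP) lies at the very end of the fingers, on their centre line; the grasp point (between the pads) lies 19 mm behind it; z points along the fingers, y is the line along which they close (so a half turn about z gives the same grasp; the last joint's range is limited). The gripper opens to 94 mm and grips with 3 to 60 N. Pads are 16 mm wide; open, the fingers measure 119 mm over their backs; the gripper's body (75 mm by 177 mm) begins 78 mm behind the grasp point.
Start: joints at [1.199, 0.3, 1.521, -0, 1.321, -0.067], TCP at [165.054, 524.639, 171.646] pointing down, gripper open.
Joint ranges: [-3.03, 3.03], [-0.79, 2.21], [0.23, 2.52], [-1.04, 4.18], [0, 3.07], [-2.55, 2.55]. Speed limits (rad/s): [2.22, 2.22, 2.57, 3.14, 3.14, 3.14].

INTERFACE

Orientations are given as [roll, pitch, yaw] about the fixed x, y, z axes, in that order (R = Rz(yaw) Ry(pitch) Rx(roll)).
In Python, from cell import manip, eyes, ticket gives the robot as it stands. The module is installed in compiled form; this text tells all that it offers.
- The arm moves only by the tool arm_command, never from a script. Its argument "plan" is a list of rows, each a list of 5 numbers: the opening, from -1 (shut) to 1 (fully open), then the shift along the tool's x, y, z in m, then the turn about the tool's z in rad. In form: [[jaw, dx, dy, dz, roll], ...]. A call has 1 to 20 rows; each row shifts and turns the commanded pose from where the row before left it, along the tool's axes as they then stand; what a row does not reach is not made up. A row lasts 1/8 s, in which the tool goes at most 62.5 mm and 10.7 degrees, less where a joint would pass 70% of its speed; a pose out of reach is approached as far as the arm can. A call is refused whole if a number of a shift passes 0.0625 or a number of a turn 0.188, either way. A call with a gripper value outside its range is refused whole. The fingers move at their own pace and stop on an object; "newtons" is the grip in N (left out, the last holds). Time passes only in rows, so rows that do not move let the fingers close. It gives the time, the measured TCP pose, the force, the opening and the grip force at its end, in the units of the state.
- manip.read_state(): the state, without advancing time (a new reading comes with each control period).
- eyes.camera(name): name is "scene" or "top" or "wrist"; returns a dict with "img" (480x640x3 uint8, blue, green, red), "z_map" (480x640 float32, mm along the optical axis (not along the pixel's ray), 0 where there is no reading), "fx", "fy", "cx", "cy" (pixels), "dist" ([k1, k2, p1, p2, k3] as OpenCV has them; the pictures are not rectified), "eye" and "orientation" of the camera in the world. Camera axes: x right, y down, z forward; pixel columns grow to the right and rows downward; lengths in mm; the calibration is good to about 2 mm. A picture is of the moment at which its call begins.
- ticket.sign_off(): hands the job in; it is judged then, once.
The state is a dict: "clock": time; "joints": joint angles; "qd": joint speeds; "effort": joint torques, N m; "eef_pos": TCP position; "eef_rot": TCP orientation; "wrist_force": force on the tool from outside, world axes, zero at the start; "moment": the same for the moment, N m; "finger_gap": finger opening in mm; "finger_force": force on a finger pad.
Only numpy, scipy, OpenCV 4.12 (cv2) and the standard library are available. Lean on these libraries where they do the work, as an engineer would, in place of code of your own. Each camera call takes 0.05 s, during which the arm holds its last target. There are 200 camera calls.

## Working session

There is one attempt and no reset: what is moved stays moved. The work goes in short steps, Python scripts to look and compute and a tool call to move; the robot and the scene stay as the last step left them, time stands still between calls to the robot, and variables do not carry over. Pictures are saved under pics/ and viewed, at most 10 in all, crops included, and the job is handed in when it is done.

Besides the shell and the picture viewer there is one more tool, called after ">>>" as name([rows], argument=value, ...), one row to a line, values as JSON. arm_command: Moves the arm, as the interface text tells. Its arguments: {"type":"object","properties":{"plan":{"type":"array"},"newtons":{"type":"number"}},"required":["plan"]}

```bash
mkdir -p pics; cat > h.py <<'E'
import numpy as np, cv2
from cell import manip, eyes, ticket
from scipy.spatial.transform import Rotation as R
def cam(n):
    c=eyes.camera(n); return c
def rot(c):
    o=np.array(c["orientation"],float)
    return o if o.shape==(3,3) else (R.from_euler('xyz',o).as_matrix() if o.size==3 else R.from_quat(o).as_matrix())
def cloud(c):
    K=np.array([[c["fx"],0,c["cx"]],[0,c["fy"],c["cy"]],[0,0,1]])
    v,u=np.mgrid[0:480,0:640]
    p=cv2.undistortPoints(np.stack([u,v],-1).reshape(-1,1,2).astype(np.float64),K,np.array(c["dist"],float)).reshape(480,640,2)
    z=c["z_map"].astype(float)
    P=np.stack([p[...,0]*z,p[...,1]*z,z],-1)@rot(c).T+np.array(c["eye"])
    P[z==0]=np.nan
    return P
E
python3 - <<'E'
from h import *
for n in ("scene","top"):
    c=cam(n); cv2.imwrite(f"pics/{n}0.png",c["img"]); P=cloud(c); np.save(n+".npy",P)
    print(n,c["eye"],c["orientation"],c["fx"],P[::80,::80,:].round(0)[3].tolist())
print(manip.read_state())
E
```

```text
scene [ 233.05803202 -660.73655433  685.57663252] [-2.3691389  -0.01239436 -0.51203445] 446.7012097460151 [[66.0, -85.0, 260.0], [-37.0, 1318.0, -924.0], [320.0, 1120.0, -921.0], [422.0, 18.0, -1.0], [560.0, -91.0, 28.0], [727.0, -150.0, -0.0], [836.0, -264.0, 48.0], [914.0, -372.0, 105.0]]
top [ 394.85075735 -175.31485069 1108.12306844] [-3.01557004  0.01707157 -1.58617915] 609.9626949325391 [[670.0, 963.0, -913.0], [664.0, 666.0, -913.0], [528.0, 105.0, 92.0], [538.0, -19.0, -1.0], [528.0, -166.0, 51.0], [525.0, -306.0, 54.0], [528.0, -458.0, 11.0], [524.0, -603.0, 24.0]]
{'clock': 0.1, 'joints': array([ 1.19938282e+00,  3.00377704e-01,  1.52153045e+00, -1.63490550e-05,
        1.32066444e+00, -6.66023292e-02]), 'qd': array([-6.80928311e-04,  3.01224413e-05, -1.87098733e-03,  8.70503261e-04,
       -1.18265177e-03, -1.50616292e-03]), 'effort': array([ 1.80835697e-03, -5.32648551e+01, -3.53283763e+01,  7.09562330e-02,
        2.35064118e-02, -6.02958153e-05]), 'eef_pos': array([164.97473827, 524.39762019, 171.15898717]), 'eef_rot': array([-3.14061384e+00, -4.94166540e-05,  2.83678551e+00]), 'wrist_force': array([0.61775902, 0.01006226, 0.51613546]), 'moment': array([0.03798478, 0.01247477, 0.00769633]), 'finger_force': 0.0, 'finger_gap': 94.1441758284159}
```

View pics/scene0.png

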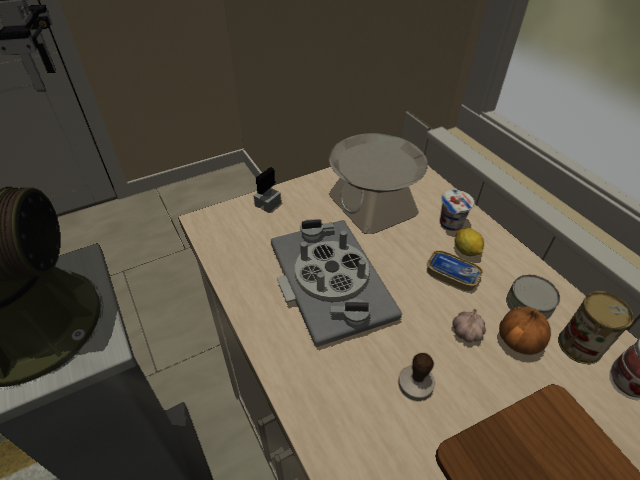

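View pics/top0.png

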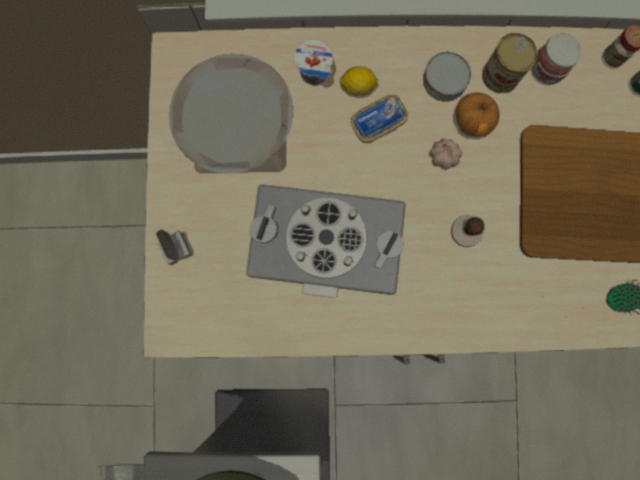

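```bash
cat > m.py <<'E'
from h import *
P=np.load("top.npy"); S=np.load("scene.npy")
def reg(P,r0,r1,c0,c1,z0,z1):
    q=P[r0:r1,c0:c1].reshape(-1,3); return q[(q[:,2]>z0)&(q[:,2]<z1)]
def rect(q,name):
    r=cv2.minAreaRect(q[:,:2].astype(np.float32)); print(name,len(q),np.round(r[0],1),np.round(r[1],1),round(r[2],1),"z",np.round(np.percentile(q[:,2],[5,50,95]),1), "med",np.median(q,0).round(1))
print("table z",np.nanmedian(P[310:340,200:400,2]))
rect(reg(P,175,310,235,420,20,34),"base")
rect(reg(P,190,285,280,375,38,50),"disc")
for n,(a,b,c,d) in dict(p1=(200,222,293,315),p2=(200,225,342,365),p3=(245,270,290,312),p4=(250,275,338,360)).items(): rect(reg(P,a,b,c,d,72,92),n)
rect(reg(P,195,260,240,285,60,75),"headL"); rect(reg(P,195,260,240,285,40,58),"flL")
rect(reg(P,215,285,370,410,60,75),"headR"); rect(reg(P,215,285,370,410,40,58),"flR")
rect(reg(P,220,275,150,195,80,100),"keytop");rect(reg(P,220,275,150,195,38,54),"keyfoot")
rect(reg(P,205,255,445,490,70,100),"tamptop")
# scene-based
def xy(P,x0,x1,y0,y1,z0,z1):
    q=P.reshape(-1,3); return q[(q[:,0]>x0)&(q[:,0]<x1)&(q[:,1]>y0)&(q[:,1]<y1)&(q[:,2]>z0)&(q[:,2]<z1)]
rect(xy(S,420,560,50,200,86,97),"S keytop");rect(xy(S,420,560,50,200,10,97),"S key")
rect(xy(S,380,620,-320,20,22,34),"S base")
rect(xy(S,380,620,-320,20,76,95),"S posts")
rect(xy(S,380,660,-80,20,60,75),"S headL");rect(xy(S,380,660,-320,-235,60,75),"S headR")
E
python3 m.py
```

```text
table z 0.030486056320455646
base 7822 [ 526.1 -175.8] [269.2 188.6] 82.0 z [23.4 27.6 31.2] med [ 516.  -175.1   27.6]
disc 4761 [ 535.3 -176.1] [143.5 143.1] 13.4 z [41.  44.6 48.5] med [ 533.8 -176.2   44.6]
p1 60 [ 579.9 -140.1] [13.4 12.7] 70.1 z [74.6 84.3 88.4] med [ 579.6 -140.4   84.3]
p2 60 [ 570.4 -221.3] [12.3 12.5] 86.4 z [74.6 83.9 87.8] med [ 569.5 -221.8   83.9]
p3 55 [ 498.4 -130.9] [12.3 13.4] 5.2 z [80.9 84.7 87.6] med [ 498.7 -131.    84.7]
p4 57 [ 489.5 -212.5] [12.  13.9] 89.8 z [79.8 84.2 87.5] med [ 489.3 -211.8   84.2]
headL 128 [550.3 -65.6] [ 9.3 40.1] 69.9 z [62.8 67.6 71.1] med [550.  -65.3  67.6]
flL 523 [560.1 -65.4] [66.4 45.2] 3.2 z [48.3 52.1 55.7] med [554.2 -72.1  52.1]
headR 125 [ 519.5 -287.3] [ 9.1 40.6] 59.7 z [62.4 67.2 70.6] med [ 518.8 -286.6   67.2]
flR 564 [ 509.5 -285.7] [46.4 67.3] 83.5 z [48.3 51.8 55. ] med [ 514.3 -280.7   51.8]
keytop 278 [522.9  97.7] [53.7 16.4] 24.4 z [84.5 90.8 94.2] med [522.5  96.7  90.8]
keyfoot 29 [523.4  88.8] [47.7 11.3] 13.9 z [39.3 48.4 53.8] med [524.6  90.5  48.4]
tamptop 277 [ 546.7 -434.2] [31.5 31.1] 40.9 z [72.6 79.6 84. ] med [ 545.7 -432.6   79.6]
S keytop 111 [523.9  95.8] [50.9 14.9] 24.1 z [86.6 90.3 92.7] med [523.1  93.5  90.3]
S key 735 [523.6  95.3] [52.4 46.1] 24.2 z [14.2 46.3 90.9] med [520.1  88.   46.3]
S base 4860 [ 526.6 -178. ] [271.2 186. ] 82.5 z [23.7 27.4 29.9] med [ 497.4 -242.6   27.4]
S posts 203 [ 535.5 -178.3] [98.1 94.3] 83.2 z [77.1 83.5 85.9] med [ 506.  -211.2   83.5]
S headL 92 [551.4 -69.2] [ 9.8 39.9] 68.8 z [60.9 65.8 69. ] med [550.8 -70.6  65.8]
S headR 149 [ 520.1 -289.9] [12.3 39.9] 58.4 z [60.7 65.9 68.4] med [ 518.1 -290.3   65.9]
```

>>> arm_command([
  [-0.2,-0.0333,-0.0379,0,0],
  [-0.2,-0.0333,-0.0379,0,0],
  [-0.2,-0.0333,-0.0379,0,0],
  [-0.2,-0.0333,-0.0379,0,0],
  [-0.2,-0.0333,-0.0379,0,0],
  [-0.2,-0.0333,-0.0379,0,0],
  [-0.2,-0.0333,-0.0379,0,0],
  [-0.2,-0.0333,-0.0379,0,0],
  [-0.2,-0.0333,-0.0379,0,0],
  [-0.2,-0.0333,-0.0379,0,0],
  [-0.2,-0.0333,-0.0379,0,0],
  [-0.2,-0.0333,-0.0379,0,0],
  [-0.2,-0.0333,-0.0379,0,0],
  [-0.2,-0.0333,-0.0379,0,0],
  [-0.2,-0.0333,-0.0379,0,0],
  [-0.2,-0.0333,-0.0379,0,0],
  [-0.2,0,0,0,0.18],
  [-0.2,0,0,0,0.18],
  [-0.2,0,0,0,0.18],
  [-0.2,0,0,0,0.18],
], newtons=20)

```text
clock: 2.6
eef_pos: [491.1, -213.6, 171.3]
eef_rot: [-3.141, -0.001, 2.111]
wrist_force: [0.1, 0.7, -0.1]
finger_gap: 37.5
finger_force: 0.0
```

>>> arm_command([
  [-0.2,0,0,0,0.18],
  [-0.2,0,0,0,0.18],
  [-0.2,0,0,0,0.18],
  [-0.2,0,0,0,0.18],
  [-0.2,0,0,0,0.18],
  [-0.2,0,0,0,0.18],
  [-0.2,0,0,0,0.18],
  [-0.2,0,0,0,0.18],
  [-0.2,0,0,0,0],
])

```text
clock: 3.72
eef_pos: [491.2, -213.6, 171.4]
eef_rot: [-3.141, 0.0, 0.678]
wrist_force: [0.2, -0.8, 0.5]
finger_gap: 37.8
finger_force: 0.0
```

```bash
cat >> h.py <<'E'
def delta(x,y,z,yawdeg):
    s=manip.read_state(); p=s["eef_pos"]; yaw=s["eef_rot"][2]
    d=np.array([x,y,z])-p; c,n=np.cos(yaw),np.sin(yaw)
    t=(yaw-np.radians(yawdeg)+np.pi)%(2*np.pi)-np.pi
    print("clk",round(s["clock"],2),"at",p.round(1),"yaw",np.degrees(yaw).round(1),"rp",s["eef_rot"][:2].round(3),"F",s["wrist_force"].round(1),"M",s["moment"].round(2),"gap",round(s["finger_gap"],1),round(s["finger_force"],1))
    print("tool d",np.round([c*d[0]+n*d[1],n*d[0]-c*d[1],-d[2]],1),"turn",round(t,3))
E
python3 - <<'E'
from h import *
P=np.load("top.npy").reshape(-1,3);S=np.load("scene.npy").reshape(-1,3)
for Q in (P,S):
  q=Q[(Q[:,0]>560)&(Q[:,1]>-200)&(Q[:,1]<250)&(Q[:,2]>95)&(Q[:,2]<400)&(Q[:,0]<850)]
  for z in range(95,260,20):
    k=q[(q[:,2]>z)&(q[:,2]<z+20)]
    if len(k): print(z,len(k),np.percentile(k[:,:2],[1,99],axis=0).round(0).tolist())
delta(490,-213.5,60,38.4)
c=cam("wrist");cv2.imwrite("pics/w1.png",c["img"]);P=cloud(c)
q=P.reshape(-1,3);q=q[(q[:,2]>76)&(q[:,2]<90)]
print(len(q), q.mean(0) if len(q) else 0)
for a,b in((-141.6,"p4"),(128.4,"p3"),(38.4,"p1"),(-51.6,"p2")):
    x=535+58*np.cos(np.radians(a));y=-177+58*np.sin(np.radians(a))
    k=q[np.hypot(q[:,0]-x,q[:,1]-y)<16]
    if len(k)>20: print(b,len(k),cv2.minEnclosingCircle(k[:,:2].astype(np.float32)),np.median(k,0).round(1))
E
```

```text
95 7277 [[658.0, -102.0], [823.0, 65.0]]
115 4402 [[637.0, -122.0], [841.0, 83.0]]
95 3043 [[660.0, -100.0], [825.0, 64.0]]
115 1450 [[638.0, -125.0], [844.0, 81.0]]
clk 3.73 at [ 491.2 -213.6  171.4] yaw 38.8 rp [-3.141  0.   ] F [ 0.2 -0.8  0.5] M [-0.06  0.16  0.02] gap 37.8 0.0
tool d [ -0.8  -0.9 111.4] turn 0.008
2237 [ 540.8141647  -280.44974995   82.30420042]
p4 293 ((489.5913391113281, -213.91983032226562), 6.890186309814453) [ 490.2 -213.5   84.1]
p3 341 ((498.9266662597656, -132.7705078125), 7.020378589630127) [ 499.6 -133.1   84. ]
p1 361 ((580.0585327148438, -142.30731201171875), 6.902270793914795) [ 579.9 -142.5   84.1]
p2 332 ((570.9129638671875, -223.43040466308594), 6.970036029815674) [ 570.6 -222.7   84.1]
```

>>> arm_command([
  [-0.2,-0.0011,-0.0008,0.037,0.008],
  [-0.2,0,0,0.037,0],
  [-0.2,0,0,0.037,0],
  [-0.2,0,0,0,0],
  [-1,0,0,0,0],
  [-1,0,0,0,0],
  [-1,0,0,0,0],
  [-1,0,0,0,0],
], newtons=20)

```text
clock: 4.78
eef_pos: [490.1, -213.9, 61.1]
eef_rot: [3.141, -0.0, 0.669]
wrist_force: [0.4, -0.3, 0.3]
finger_gap: 1.9
finger_force: 0.0
```

```bash
python3 - <<'E'
from h import *
a=cam("scene");w=cam("wrist");t=cam("top")
A=cv2.resize(a["img"][190:350,240:420],None,fx=2.2,fy=2.2)
T=cv2.resize(t["img"][170:310,230:420],(396,300));W=cv2.resize(w["img"],(396,300))
cv2.imwrite("pics/c2.png",np.hstack([cv2.resize(A,(400,600)),np.vstack([T,W])]))
delta(490,-214,60,38.4)
E
```

```text
clk 4.92 at [ 490.  -213.8   60.8] yaw 38.3 rp [ 3.141 -0.   ] F [0.2 0.1 0.4] M [-0.06  0.09  0.04] gap 0.6 0.0
tool d [-0.1  0.2  0.8] turn -0.001
```

View pics/c2.png

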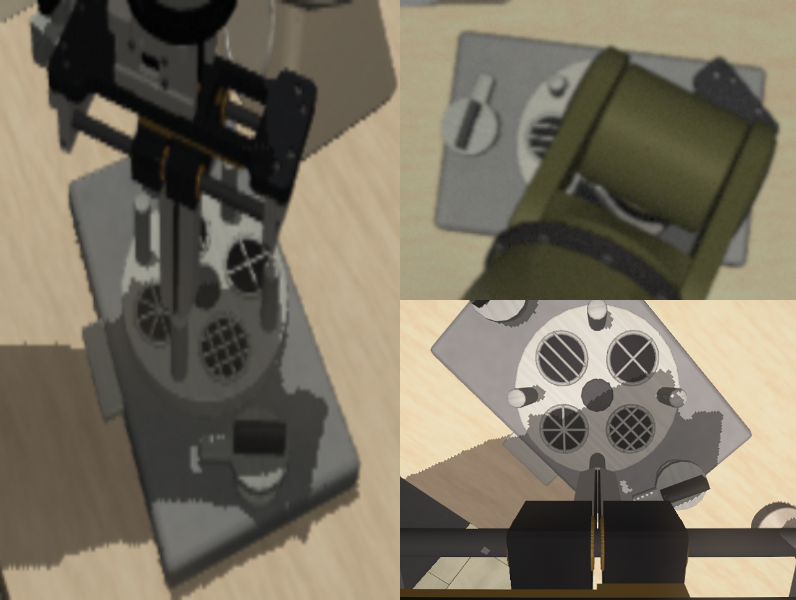

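```bash
python3 - <<'E'
from h import *
for n in ("scene","wrist"):
    c=cam(n);P=cloud(c);q=P.reshape(-1,3);k=q[np.hypot(q[:,0]-490,q[:,1]+214)<45]
    for z in range(48,140,6):
        b=k[(k[:,2]>z)&(k[:,2]<z+6)]
        if len(b): print(n,z,len(b),"min",b.min(0).round(0)[:2],"max",b.max(0).round(0)[:2],"med",np.median(b,0).round(1)[:2])
    if n=="scene":
        print(P[290:318:2,312:330:3,2].round(0)); 
    cv2.imwrite("pics/"+n+"3.png",c["img"])
w=cv2.imread("pics/wrist3.png");print(w.shape)
cv2.imwrite("pics/c3.png",np.hstack([cv2.resize(cv2.imread("pics/scene3.png")[230:320,285:365],(400,450),interpolation=cv2.INTER_CUBIC),cv2.resize(w[220:480,200:430],(400,450))]))
E
```

```text
scene 48 42 min [ 474. -236.] max [ 534. -172.] med [ 494.8 -217. ]
scene 54 17 min [ 484. -223.] max [ 496. -214.] med [ 488.  -219.4]
scene 60 15 min [ 484. -222.] max [ 496. -214.] med [ 489.2 -219.1]
scene 66 19 min [ 484. -221.] max [ 496. -213.] med [ 486.8 -219.8]
scene 72 17 min [ 484. -221.] max [ 496. -213.] med [ 486.8 -219.3]
scene 78 25 min [ 483. -222.] max [ 497. -214.] med [ 489.7 -218.9]
scene 84 13 min [ 484. -222.] max [ 493. -212.] med [ 487.2 -216.5]
scene 90 3 min [ 484. -223.] max [ 487. -218.] med [ 485.6 -222. ]
scene 96 14 min [ 479. -225.] max [ 486. -213.] med [ 483.9 -218.3]
scene 102 39 min [ 477. -229.] max [ 506. -212.] med [ 485.5 -220.1]
scene 108 40 min [ 475. -229.] max [ 506. -211.] med [ 485.9 -221.8]
scene 114 45 min [ 475. -231.] max [ 504. -211.] med [ 485.2 -219.7]
scene 120 44 min [ 476. -230.] max [ 504. -210.] med [ 486.2 -221.8]
scene 126 36 min [ 476. -230.] max [ 504. -211.] med [ 486.  -221.6]
scene 132 46 min [ 475. -230.] max [ 504. -210.] med [ 485.3 -220.4]
scene 138 42 min [ 475. -230.] max [ 504. -211.] med [ 485.4 -219.7]
[[44. 
[... 791 characters left out ...]
 43 min [ 485. -218.] max [ 496. -209.] med [ 491.7 -212.7]
wrist 90 30 min [ 494. -212.] max [ 499. -205.] med [ 496.1 -209.8]
wrist 96 153 min [ 490. -217.] max [ 503. -200.] med [ 496.1 -209.7]
wrist 102 277 min [ 489. -218.] max [ 504. -199.] med [ 495.6 -208.7]
wrist 108 298 min [ 489. -218.] max [ 504. -199.] med [ 496.1 -209.7]
wrist 114 331 min [ 489. -218.] max [ 505. -199.] med [ 495.9 -209.5]
wrist 120 386 min [ 489. -219.] max [ 505. -199.] med [ 496.  -209.2]
wrist 126 414 min [ 489. -219.] max [ 505. -199.] med [ 495.8 -209.3]
wrist 132 477 min [ 488. -218.] max [ 505. -199.] med [ 495.7 -208.9]
wrist 138 536 min [ 489. -219.] max [ 505. -199.] med [ 496.1 -209.6]
(480, 640, 3)
```

View pics/c3.png

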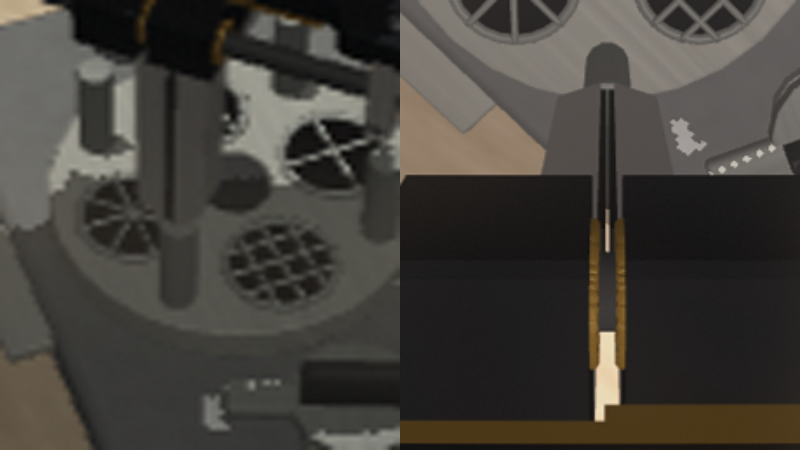

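>>> arm_command([
  [-0.2,0,0,0,0],
  [-0.2,0,0,0,0],
  [-0.2,0,0,0,0],
  [-0.2,0,0,0.007,0],
  [-0.2,0,0,0.007,0],
  [-0.2,0,0,0,0],
])

```text
clock: 5.78
eef_pos: [489.5, -213.6, 45.8]
eef_rot: [-3.14, 0.001, 0.669]
wrist_force: [-0.1, 0.2, -0.2]
finger_gap: 37.4
finger_force: 0.0
```

```bash
python3 - <<'E'
from h import *
delta(490,-214,60,38.4)
for n in ("scene","wrist"):
    q=cloud(cam(n)).reshape(-1,3);r=np.array([q[:,0]-490,q[:,1]+213.9]);a=np.radians(38.3-90)
    t=r[0]*np.cos(a)+r[1]*np.sin(a);s=r[0]*np.cos(a+np.pi/2)+r[1]*np.sin(a+np.pi/2)
    for nm,m in (("+y",(t>14)&(t<40)&(abs(s)<10)),("-y",(t<-14)&(t>-40)&(abs(s)<10))):
        k=q[m]; h=np.histogram(k[:,2],bins=range(20,130,5))[0]; print(n,nm,list(zip(range(20,130,5),h.tolist())))
        b=t[m&(q[:,2]>90)&(q[:,2]<125)]; print(b.min().round(1) if len(b) else None,b.max().round(1) if len(b) else None)
E
```

```text
clk 5.78 at [ 489.5 -213.6   45.8] yaw 38.3 rp [-3.14e+00  1.00e-03] F [-0.1  0.2 -0.2] M [-0.04  0.17  0.01] gap 37.4 0.0
tool d [  0.1   0.6 -14.2] turn -0.001
scene +y [(20, 2), (25, 28), (30, 13), (35, 19), (40, 101), (45, 26), (50, 0), (55, 0), (60, 0), (65, 0), (70, 0), (75, 1), (80, 7), (85, 9), (90, 15), (95, 14), (100, 16), (105, 17), (110, 17), (115, 17), (120, 20)]
18.7 32.2
scene -y [(20, 0), (25, 33), (30, 12), (35, 13), (40, 94), (45, 23), (50, 0), (55, 0), (60, 0), (65, 0), (70, 0), (75, 3), (80, 12), (85, 19), (90, 17), (95, 18), (100, 20), (105, 19), (110, 20), (115, 21), (120, 17)]
-30.6 -17.7
wrist +y [(20, 0), (25, 3), (30, 0), (35, 0), (40, 1144), (45, 184), (50, 0), (55, 0), (60, 0), (65, 0), (70, 0), (75, 13), (80, 93), (85, 146), (90, 167), (95, 188), (100, 197), (105, 223), (110, 236), (115, 270), (120, 285)]
18.4 30.8
wrist -y [(20, 0), (25, 4), (30, 0), (35, 0), (40, 1162), (45, 195), (50, 0), (55, 0), (60, 0), (65, 0), (70, 0), (75, 11), (80, 89), (85, 147), (90, 176), (95, 181), (100, 196), (105, 218), (110, 244), (115, 265), (120, 284)]
-31.0 -18.8
```

The fingertips really end about 33.5 mm above the reported TCP: the depth data from two cameras agree, and the jaws shut on nothing. From here on I add that offset to every height.

>>> arm_command([
  [-0.2,0,0,0.01,0],
  [-0.2,0,0,0.009,0],
  [-1,0,0,0,0],
  [-1,0,0,0,0],
  [-1,0,0,0,0],
], newtons=20)

```text
clock: 6.5
eef_pos: [490.1, -213.8, 27.9]
eef_rot: [3.141, -0.0, 0.669]
wrist_force: [0.3, 0.6, 0.6]
finger_gap: 13.9
finger_force: 20.0
```

>>> arm_command([
  [-1,0.0002,-0.005,0,0.0873],
  [-1,0.0002,-0.005,0,0.0873],
  [-1,0.0002,-0.005,0,0.0873],
  [-1,0.0002,-0.005,0,0.0873],
  [-1,0.0002,-0.005,0,0.0873],
  [-1,0.0002,-0.005,0,0.0873],
  [-1,0.0002,-0.005,0,0.0873],
  [-1,0.0002,-0.005,0,0.0873],
  [-1,0.0002,-0.005,0,0.0873],
  [-1,0.0002,-0.005,0,0.0873],
])

```text
clock: 7.75
eef_pos: [478.5, -166.8, 27.9]
eef_rot: [3.141, -0.0, -0.207]
wrist_force: [-0.4, -0.4, -0.1]
finger_gap: 13.8
finger_force: 20.0
```

```bash
python3 - <<'E'
from h import *
delta(499,-132.9,27,-51.7)
p=manip.read_state()["eef_pos"]-[535,-178,0];print(np.hypot(*p[:2]),np.degrees(np.arctan2(p[1],p[0])))
E
```

```text
clk 7.75 at [ 478.5 -166.8   27.9] yaw -11.9 rp [ 3.141 -0.   ] F [-0.4 -0.4 -0.1] M [-0.21  0.33  0.04] gap 13.8 20.0
tool d [ 13.1 -37.4   0.9] turn 0.695
57.56394707113045 168.75369321232208
```

>>> arm_command([
  [-1,0.0002,-0.005,0,0.0873],
  [-1,0.0002,-0.005,0,0.0873],
  [-1,0.0002,-0.005,0,0.0873],
  [-1,0.0002,-0.005,0,0.0873],
  [-1,0.0002,-0.005,0,0.0873],
  [-1,0.0002,-0.005,0,0.0873],
  [-1,0.0002,-0.005,0,0.0873],
  [-1,0.0002,-0.005,0,0.0873],
  [-1,0,0,0,0],
  [-0.3,0,0,0,0],
  [-0.3,0,0,0,0],
  [-0.3,0,0,0,0],
  [-0.3,0,0,-0.03,0],
  [-0.3,0,0,-0.04,0],
  [-0.3,0,0,-0.04,0],
  [-0.3,0,0,0,0],
])

```text
clock: 9.75
eef_pos: [500.4, -133.7, 140.4]
eef_rot: [-3.139, -0.005, -0.902]
wrist_force: [-0.5, -0.1, -0.0]
finger_gap: 32.6
finger_force: 0.0
```

```bash
cat > meas.py <<'E'
from h import *
import sys
def reg(q,x,y,r,z0,z1): return q[(np.hypot(q[:,0]-x,q[:,1]-y)<r)&(q[:,2]>z0)&(q[:,2]<z1)]
def rr(k,nm):
    if len(k)<10: return
    r=cv2.minAreaRect(k[:,:2].astype(np.float32)); a=r[2]+(90 if r[1][1]>r[1][0] else 0)
    print(nm,len(k),"c",np.round(r[0],1),"size",np.round(r[1],1),"long axis",round(a%180,1))
for n in sys.argv[1:]:
    q=cloud(cam(n)).reshape(-1,3)
    A=[]
    for a in (-141.6,128.4,38.4,-51.6):
        k=reg(q,535+58*np.cos(np.radians(a)),-178+58*np.sin(np.radians(a)),16,78,90)
        if len(k)>20:
            c=np.array(cv2.minEnclosingCircle(k[:,:2].astype(np.float32))[0]); A.append(round((np.degrees(np.arctan2(c[1]+178,c[0]-535))-a),1))
    print(n,"post angle change",A)
    rr(reg(q,550.5,-67.5,32,61,76),"headL"); rr(reg(q,519.8,-289,32,61,76),"headR")
    rr(reg(q,523.5,96,45,84,97),"key")
E
python3 - <<'E'
from h import *
delta(523.5,96,120,204.3)
E
python3 meas.py wrist scene
```

```text
clk 9.75 at [ 500.4 -133.7  140.4] yaw -51.7 rp [-3.139 -0.005] F [-0.5 -0.1 -0. ] M [ 0.09  0.11 -0.01] gap 32.6 0.0
tool d [-166.  -160.5   20.4] turn 1.815
wrist post angle change [np.float64(0.5), np.float64(0.1), np.float64(-0.5), np.float64(-0.0)]
headL 767 c [550.7 -67.5] size [ 9.9 39.9] long axis 160.6
headR 999 c [ 518.5 -288.8] size [10.2 38.6] long axis 149.4
key 171 c [540.9 105.2] size [ 8.6 14.6] long axis 119.3
scene post angle change [np.float64(2.3), np.float64(0.5), np.float64(-1.2), np.float64(-0.3)]
headL 92 c [551.  -69.4] size [ 9.1 39.6] long axis 160.3
headR 138 c [ 519.6 -290.4] size [10.9 40.3] long axis 143.9
key 14 c [502.8  90.8] size [14.3  4.9] long axis 66.1
```

>>> arm_command([
  [-0.1,-0.0332,-0.0321,0,0],
  [-0.1,-0.0332,-0.0321,0,0],
  [-0.1,-0.0332,-0.0321,0,0],
  [-0.1,-0.0332,-0.0321,0,0],
  [-0.1,-0.0332,-0.0321,0,0],
  [-0.1,0,0,0,-0.166],
  [-0.1,0,0,0,-0.166],
  [-0.1,0,0,0,-0.166],
  [-0.1,0,0,0,-0.166],
  [-0.1,0,0,0,-0.166],
  [-0.1,0,0,0,-0.166],
  [-0.1,0,0,0,-0.166],
  [-0.1,0,0,0,-0.166],
  [-0.1,0,0,0,0],
])

```text
clock: 11.6
eef_pos: [522.4, 89.3, 136.2]
eef_rot: [-3.132, -0.001, 0.436]
wrist_force: [-0.4, -0.0, 0.3]
finger_gap: 42.0
finger_force: 0.0
```

```bash
python3 - <<'E'
from h import *
c=cam("wrist");q=cloud(c).reshape(-1,3)
for z0,z1 in ((84,97),(35,55),(3,97)):
    k=q[(np.hypot(q[:,0]-523.5,q[:,1]-96)<45)&(q[:,2]>z0)&(q[:,2]<z1)]
    if len(k)>10: print(z0,len(k),cv2.minAreaRect(k[:,:2].astype(np.float32)))
delta(523.5,95.5,17,24.3)
cv2.imwrite("pics/w5.png",c["img"])
E
```

```text
84 1772 ((523.1837158203125, 97.8020248413086), (50.95709228515625, 14.745010375976562), 24.96511459350586)
35 79 ((535.4335327148438, 96.9339370727539), (33.50440979003906, 10.699031829833984), 48.462608337402344)
3 4083 ((523.2059326171875, 97.76329040527344), (50.98735046386719, 43.899723052978516), 24.29058074951172)
clk 11.65 at [522.5  89.3 136.4] yaw 24.8 rp [-3.132e+00 -1.000e-03] F [ 0.3 -1.  -0.4] M [-0.02  0.08 -0.05] gap 42.2 0.0
tool d [  3.5  -5.2 119.4] turn 0.009
```

View pics/w5.png

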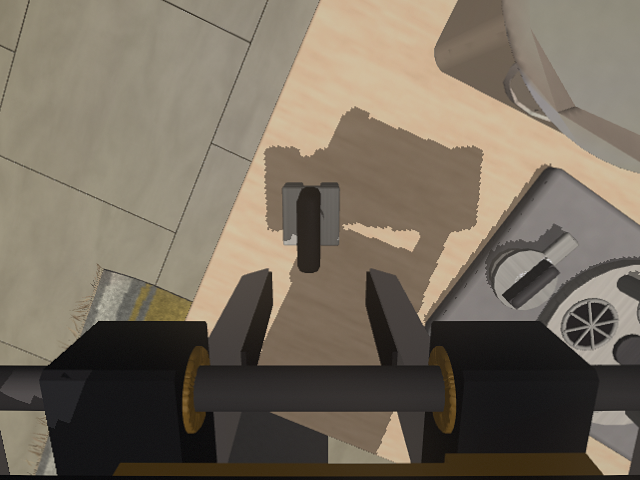

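>>> arm_command([
  [-0.1,0.0041,-0.0072,0,0.005],
  [-0.1,0,0,0.025,0],
  [-0.1,0,0,0.025,0],
  [-0.1,0,0,0.025,0],
  [-0.1,0,0,0.025,0],
  [-0.1,0,0,0.019,0],
  [-0.1,0,0,0,0],
  [-1,0,0,0,0],
  [-1,0,0,0,0],
  [-1,0,0,0,0],
  [-1,0,0,0,0],
], newtons=50)

```text
clock: 13.02
eef_pos: [523.9, 98.7, 19.3]
eef_rot: [-3.133, -0.004, 0.432]
wrist_force: [-0.6, -1.4, 5.0]
finger_gap: 14.8
finger_force: 50.0
```

>>> arm_command([
  [-1,0,0,-0.026,0],
  [-1,0,0,-0.026,0],
  [-1,0,0,-0.026,0],
  [-1,0,0,-0.026,0],
  [-1,0,0,0,0],
  [-1,-0.0091,0.0324,0,0],
  [-1,-0.0091,0.0324,0,0],
  [-1,-0.0091,0.0324,0,0],
  [-1,-0.0091,0.0324,0,0],
  [-1,-0.0091,0.0324,0,0],
  [-1,0,0,0,0],
])

```text
clock: 14.4
eef_pos: [549.4, -69.9, 119.3]
eef_rot: [-3.132, -0.001, 0.429]
wrist_force: [-1.0, -0.4, -2.6]
finger_gap: 14.6
finger_force: 50.0
```

>>> arm_command([
  [-1,0,0,0,-0.169],
  [-1,0,0,0,-0.169],
  [-1,0,0,0,-0.169],
  [-1,0,0,0,-0.169],
  [-1,0,0,0,-0.169],
  [-1,0,0,0,-0.169],
  [-1,0,0,0,-0.169],
  [-1,0,0,0,-0.169],
  [-1,0,0,0,-0.169],
  [-1,0,0,0,-0.169],
  [-1,0,0,0,-0.169],
  [-1,0,0,0,-0.169],
  [-1,0,0,0,-0.169],
  [-1,0,0,0,-0.169],
  [-1,0,0,0,0],
])

```text
clock: 16.27
eef_pos: [549.6, -67.5, 120.1]
eef_rot: [3.133, -0.005, 2.797]
wrist_force: [0.4, 0.6, -2.3]
finger_gap: 14.6
finger_force: 50.0
```

```bash
cat > near.py <<'E'
from h import *
import sys
x,y,yaw,zb=map(float,sys.argv[1:5])  # head pose, key bottom
delta(x,y,zb+19.3,yaw)
p=manip.read_state()["eef_pos"];kb=p[2]-19.3
for n in ("wrist","scene"):
    c=cam(n);q=cloud(c).reshape(-1,3)
    for nm,cx,cy,r,z0,z1 in (("head",x,y,26,60,76),("foot",p[0],p[1],38,kb+1,kb+44),("foottop",p[0],p[1],36,kb+42,kb+48),("grip",p[0],p[1],36,kb+52,kb+91)):
        if nm=="head" and kb<76: continue
        k=q[(np.hypot(q[:,0]-cx,q[:,1]-cy)<r)&(q[:,2]>z0)&(q[:,2]<z1)]
        if len(k)>10:
            r=cv2.minAreaRect(k[:,:2].astype(np.float32)); print(n,nm,len(k),np.round(r[0],1),np.round(r[1],1),round(r[2],1),"zmin/max",np.percentile(k[:,2],[2,98]).round(1))
    cv2.imwrite(f"pics/n_{n}.png",c["img"])
E
python3 near.py 550.7 -67.5 160.6 95
```

```text
clk 16.27 at [549.6 -67.5 120.1] yaw 160.3 rp [ 3.133 -0.005] F [ 0.4  0.6 -2.3] M [ 0.06 -0.04 -0.02] gap 14.6 50.0
tool d [-1.1  0.4  5.8] turn -0.006
wrist head 212 [535.5 -62.3] [8.6 9.2] 71.1 zmin/max [63.  68.6]
wrist foot 3143 [539.  -64.7] [44.1 23.7] 70.4 zmin/max [105.7 133.6]
wrist grip 5091 [546.5 -68.2] [39.3 38.1] 22.5 zmin/max [156.7 191.7]
scene head 93 [551.4 -69.4] [10.4 40.3] 73.3 zmin/max [60.7 69.1]
scene foot 548 [549.4 -73.9] [38.7 46.6] 68.2 zmin/max [103.6 141.4]
scene foottop 28 [556.2 -78.2] [ 5.2 33.2] 74.2 zmin/max [143.  148.6]
scene grip 434 [546.8 -80.8] [22.3 51.6] 67.7 zmin/max [154.4 191.1]
```

>>> arm_command([
  [-1,-0.0009,0.0011,0,-0.005],
  [-1,0,0,0.014,0],
  [-1,0,0,0.014,0],
  [-1,0,0,0.004,0],
  [-1,0,0,0.003,0],
  [-1,0,0,0.003,0],
  [-1,0,0,0,0],
])

```text
clock: 17.25
eef_pos: [551.2, -67.3, 83.1]
eef_rot: [3.133, -0.004, 2.803]
wrist_force: [-0.5, -0.4, -1.7]
finger_gap: 14.4
finger_force: 50.0
```

>>> arm_command([
  [-1,0,0,0.003,0],
  [-1,0,0,0.003,0],
  [-1,0,0,0.003,0],
  [-1,0,0,0.001,0],
  [-1,0,0,0,0],
])

```text
clock: 17.88
eef_pos: [551.2, -67.1, 73.0]
eef_rot: [3.133, -0.004, 2.803]
wrist_force: [0.2, -0.2, -2.4]
finger_gap: 14.9
finger_force: 50.0
```

```bash
python3 near.py 550.7 -67.5 160.6 52
```

```text
clk 17.88 at [551.2 -67.1  73. ] yaw 160.6 rp [ 3.133 -0.004] F [ 0.2 -0.2 -2.4] M [ 0.07 -0.02 -0.03] gap 14.9 50.0
tool d [ 0.3 -0.5  1.7] turn -0.0
wrist foot 3217 [540.4 -64.4] [44.1 23.7] 70.3 zmin/max [57.8 86.5]
wrist grip 4993 [548.3 -67.6] [38.1 39.7] 27.6 zmin/max [109.5 144.7]
scene foot 499 [551.2 -73.2] [38.7 46.2] 70.1 zmin/max [56.3 94.5]
scene foottop 25 [547.6 -75.5] [ 7.  32.1] 69.0 zmin/max [ 96.1 101.6]
scene grip 363 [548.7 -79.5] [20.6 51.7] 68.3 zmin/max [107.1 142.8]
```

>>> arm_command([
  [-1,0,0,0,0.12],
  [-1,0,0,0,0.12],
  [-1,0,0,0,0.12],
  [-1,0,0,0,0.12],
  [-1,0,0,0,0],
])

```text
clock: 18.6
eef_pos: [551.2, -67.2, 73.2]
eef_rot: [3.136, -0.007, 2.323]
wrist_force: [0.4, -0.7, -1.8]
finger_gap: 14.7
finger_force: 50.0
```

```bash
python3 near.py 550.7 -67.5 160.6 52
```

```text
clk 18.6 at [551.2 -67.2  73.2] yaw 133.1 rp [ 3.136 -0.007] F [ 0.4 -0.7 -1.8] M [-0.11  0.01  0.03] gap 14.7 50.0
tool d [ 0.2 -0.6  1.9] turn -0.48
wrist foot 3217 [543.3 -60.2] [44.2 24. ] 42.9 zmin/max [58.2 86.6]
wrist grip 5060 [548.9 -67. ] [37.8 40.5] 0.4 zmin/max [109.6 144.8]
scene foot 531 [551.3 -70.6] [44.5 46.7] 43.6 zmin/max [56.3 94.3]
scene foottop 28 [544.4 -72. ] [ 7.1 26.9] 44.5 zmin/max [ 96.7 101.8]
scene grip 377 [551.1 -74.6] [34.  47.9] 76.8 zmin/max [106.9 144.5]
```

>>> arm_command([
  [-1,0,0,0,0.12],
  [-1,0,0,0,0.12],
  [-1,0,0,0,0.12],
  [-1,0,0,0,0.12],
  [-1,0,0,0,0.12],
  [-1,0,0,0,0.12],
  [-1,0,0,0,0.12],
  [-1,0,0,0,0.08],
  [-1,0,0,0,0],
])

```text
clock: 19.82
eef_pos: [551.0, -67.2, 73.1]
eef_rot: [-3.139, -0.009, 1.405]
wrist_force: [-1.1, -0.7, -2.3]
finger_gap: 14.7
finger_force: 50.0
```

```bash
python3 near.py 550.7 -67.5 82.1 52
```

```text
clk 19.82 at [551.  -67.2  73.1] yaw 80.5 rp [-3.139 -0.009] F [-1.1 -0.7 -2.3] M [-0.25  0.48  0.05] gap 14.7 50.0
tool d [-0.3 -0.3  1.8] turn -0.028
wrist foot 3208 [552.1 -57.4] [23.7 44.2] 80.6 zmin/max [57.8 86.6]
wrist grip 4991 [550.5 -65.9] [38.7 39.5] 33.1 zmin/max [109.7 144.7]
scene foot 497 [551.  -70.6] [48.7 44.7] 79.7 zmin/max [56.7 92.3]
scene foottop 14 [546.8 -80.3] [ 4.4 28.3] 21.2 zmin/max [ 96.1 101.5]
scene grip 350 [550.5 -73.6] [39.3 43.1] 21.5 zmin/max [108.2 144.6]
```

>>> arm_command([
  [-1,0,0,0,0.05],
  [-1,0,0,0,0.05],
])

```text
clock: 20.18
eef_pos: [551.0, -67.2, 73.0]
eef_rot: [-3.138, -0.009, 1.304]
wrist_force: [-2.2, -1.3, -1.2]
finger_gap: 14.3
finger_force: 50.0
```

```bash
python3 near.py 550.7 -67.5 82.1 52|grep -v grip; python3 - <<'E'
import cv2,numpy as np
a=cv2.imread("pics/n_scene.png")[190:340,255:415];b=cv2.imread("pics/n_wrist.png")
cv2.imwrite("pics/v7.png",np.hstack([cv2.resize(a,(400,400),interpolation=cv2.INTER_CUBIC),cv2.resize(b[0:480,80:560],(400,400))]))
E
```

```text
clk 20.18 at [551.  -67.2  73. ] yaw 74.7 rp [-3.138 -0.009] F [-2.2 -1.3 -1.2] M [-0.22  0.68  0.15] gap 14.3 50.0
tool d [-0.4 -0.2  1.7] turn -0.129
wrist foot 3205 [553.2 -57.4] [23.4 44. ] 75.0 zmin/max [57.8 86.6]
scene foot 496 [550.7 -70.9] [48.6 44. ] 73.7 zmin/max [56.4 89.9]
```

View pics/v7.png

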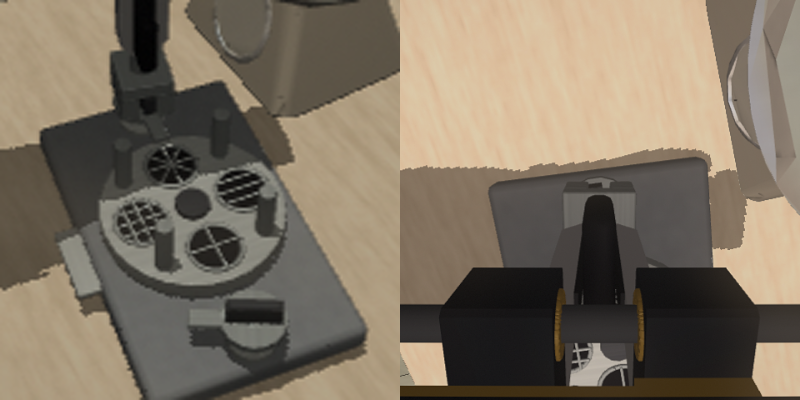

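>>> arm_command([
  [-1,0,0,0,0.04],
  [-1,0,0,0,0.04],
])

```text
clock: 20.52
eef_pos: [551.0, -67.1, 73.1]
eef_rot: [-3.137, -0.008, 1.225]
wrist_force: [-2.2, 0.2, -2.1]
finger_gap: 15.0
finger_force: 50.9
```

```bash
python3 near.py 550.7 -67.5 82.1 52|grep -v grip
```

```text
clk 20.52 at [551.  -67.1  73.1] yaw 70.2 rp [-3.137 -0.008] F [-2.2  0.2 -2.1] M [-0.17  0.71  0.94] gap 15.0 50.9
tool d [-0.5 -0.2  1.8] turn -0.208
wrist foot 3200 [553.5 -58. ] [24.4 44.1] 72.1 zmin/max [57.9 86.6]
scene foot 489 [551.1 -70.2] [48.7 44.3] 72.2 zmin/max [56.  89.3]
```

>>> arm_command([
  [-1,0,0,0,-0.1],
  [-1,0,0,0,-0.08],
  [-1,0,0,0,0],
  [-1,0,0,-0.005,0],
  [-1,0,0,-0.008,0],
  [-1,0,0,-0.014,0],
  [-1,0,0,-0.015,0],
  [-1,0,0,-0.015,0],
  [-1,0,0,0,0],
])

```text
clock: 21.75
eef_pos: [551.9, -67.8, 131.6]
eef_rot: [3.141, -0.009, 1.403]
wrist_force: [0.7, 0.7, -2.6]
finger_gap: 14.9
finger_force: 50.0
```

```bash
python3 near.py 550.7 -67.5 82.1 100; python3 - <<'E'
from h import *
delta(519.2,-289,124,149.4)
E
```

```text
clk 21.75 at [551.9 -67.8 131.6] yaw 80.4 rp [ 3.141 -0.009] F [ 0.7  0.7 -2.6] M [-0.05 -0.01  0.01] gap 14.9 50.0
tool d [ 0.1 -1.2 12.3] turn -0.03
wrist head 293 [552.2 -54.4] [14.3  8.8] 80.5 zmin/max [62.  68.8]
wrist foot 3118 [553.1 -57.9] [23.7 44.2] 80.2 zmin/max [117.7 145.1]
wrist grip 4967 [551.4 -66.5] [40.5 37.9] 38.0 zmin/max [168.  203.3]
scene head 78 [551.4 -67.9] [41.7  9.3] 82.4 zmin/max [60.6 69.8]
scene foot 539 [551.6 -71.2] [47.  44.4] 80.2 zmin/max [114.6 150.6]
scene foottop 13 [543.9 -81.5] [ 5.4 29. ] 10.8 zmin/max [155.1 160.2]
scene grip 444 [550.  -74.6] [38.3 43.4] 18.1 zmin/max [165.8 202.9]
clk 21.85 at [551.1 -67.7 129.9] yaw 80.4 rp [-3.139 -0.009] F [-0.6 -0.2 -2.8] M [-0.06  0.02  0.04] gap 15.1 50.0
tool d [-223.5    5.6    5.9] turn -1.205
```

>>> arm_command([
  [-1,-0.0373,0.0009,0,0],
  [-1,-0.0373,0.0009,0,0],
  [-1,-0.0373,0.0009,0,0],
  [-1,-0.0373,0.0009,0,0],
  [-1,-0.0373,0.0009,0,0],
  [-1,-0.0373,0.0009,0,0],
  [-1,0,0,0,0],
  [-1,0,0,0,-0.172],
  [-1,0,0,0,-0.172],
  [-1,0,0,0,-0.172],
  [-1,0,0,0,-0.172],
  [-1,0,0,0,-0.172],
  [-1,0,0,0,-0.172],
  [-1,0,0,0,-0.172],
  [-1,0,0,0,0],
])

```text
clock: 23.72
eef_pos: [519.1, -288.4, 127.6]
eef_rot: [3.134, -0.006, 2.606]
wrist_force: [-0.3, -0.2, -2.1]
finger_gap: 14.4
finger_force: 50.0
```

```bash
python3 near.py 519.2 -289 149.4 52
```

```text
clk 23.73 at [ 519.1 -288.4  127.6] yaw 149.3 rp [ 3.134 -0.006] F [-0.3 -0.2 -2.1] M [-0.04 -0.01 -0.01] gap 14.4 50.0
tool d [-0.4 -0.5 56.3] turn -0.001
wrist head 238 [ 506.3 -282.1] [ 8.7 11. ] 59.6 zmin/max [61.5 68.6]
wrist foot 3146 [ 509.3 -283.7] [44.3 23.9] 58.8 zmin/max [113.5 141.1]
wrist grip 5025 [ 516.7 -288.6] [38.3 40.4] 16.8 zmin/max [164.2 199.2]
scene head 148 [ 520.  -289.9] [10.6 39.8] 57.5 zmin/max [60.3 69.8]
scene foot 732 [ 519.6 -291.6] [43.8 47.2] 57.5 zmin/max [110.9 149. ]
scene foottop 35 [ 511.5 -293.2] [ 6.4 28.6] 56.8 zmin/max [150.5 156.1]
scene grip 257 [ 514.3 -299.9] [18.8 51.4] 57.5 zmin/max [160.8 189.3]
```

>>> arm_command([
  [-1,0,0,0.015,0],
  [-1,0,0,0.015,0],
  [-1,0,0,0.008,0],
  [-1,0,0,0.004,0],
  [-1,0,0,0.003,0],
  [-1,0,0,0,0],
])

```text
clock: 24.58
eef_pos: [519.1, -288.8, 83.1]
eef_rot: [3.134, -0.005, 2.607]
wrist_force: [-0.6, -0.1, -2.6]
finger_gap: 14.5
finger_force: 50.0
```

>>> arm_command([
  [-1,0,0,0.003,0],
  [-1,0,0,0.003,0],
  [-1,0,0,0.003,0],
  [-1,0,0,0.001,0],
  [-1,0,0,0,0],
])

```text
clock: 25.2
eef_pos: [519.1, -288.7, 73.0]
eef_rot: [3.134, -0.005, 2.607]
wrist_force: [0.1, -0.7, -2.9]
finger_gap: 14.7
finger_force: 50.0
```

>>> arm_command([
  [-1,0,0,0,0.12],
  [-1,0,0,0,0.12],
  [-1,0,0,0,0.12],
  [-1,0,0,0,0.12],
  [-1,0,0,0,0.12],
  [-1,0,0,0,0.12],
  [-1,0,0,0,0.12],
  [-1,0,0,0,0.12],
  [-1,0,0,0,0.12],
  [-1,0,0,0,0.12],
  [-1,0,0,0,0.05],
  [-1,0,0,0,0],
])

```text
clock: 26.7
eef_pos: [519.8, -288.3, 73.3]
eef_rot: [-3.14, -0.009, 1.356]
wrist_force: [4.0, 1.8, -3.2]
finger_gap: 15.0
finger_force: 50.0
```

```bash
python3 near.py 519.2 -289 82.1 52|grep -v grip
```

```text
clk 26.7 at [ 519.8 -288.3   73.3] yaw 77.7 rp [-3.14  -0.009] F [ 4.   1.8 -3.2] M [ 0.41 -0.92  0.11] gap 15.0 50.0
tool d [-0.8 -0.4  2. ] turn -0.077
wrist foot 3212 [ 521.4 -278.6] [24.1 44.1] 77.8 zmin/max [57.5 86.9]
scene foot 654 [ 519.6 -290.9] [46.9 44.7] 77.9 zmin/max [56.6 91.8]
```

>>> arm_command([
  [-1,0,0,0,0.05],
  [-1,0,0,0,0.04],
  [-1,0,0,0,0.03],
])

```text
clock: 27.18
eef_pos: [519.7, -288.6, 73.3]
eef_rot: [-3.139, -0.009, 1.237]
wrist_force: [5.0, 3.4, -2.0]
finger_gap: 15.1
finger_force: 50.6
```

```bash
python3 near.py 519.2 -289 82.1 52|grep -v grip
```

```text
clk 27.18 at [ 519.7 -288.6   73.3] yaw 70.9 rp [-3.139 -0.009] F [ 5.   3.4 -2. ] M [ 0.51 -1.18  0.82] gap 15.1 50.6
tool d [-0.5 -0.3  2. ] turn -0.196
wrist foot 3235 [ 522.2 -279.1] [24.7 44.2] 71.9 zmin/max [58.  86.9]
scene foot 644 [ 519.6 -291.4] [46.5 44.4] 72.4 zmin/max [56.5 92.3]
```

>>> arm_command([
  [-1,0,0,0,-0.1],
  [-1,0,0,0,-0.08],
  [-1,0,0,0,0],
  [-1,0,0,-0.005,0],
  [-1,0,0,-0.008,0],
  [-1,0,0,-0.014,0],
  [-1,0,0,-0.015,0],
  [-1,0,0,-0.015,0],
  [-1,0,0,0,0],
])

```text
clock: 28.4
eef_pos: [519.7, -289.6, 131.7]
eef_rot: [3.141, -0.008, 1.417]
wrist_force: [-0.9, -0.1, -1.9]
finger_gap: 14.7
finger_force: 50.0
```

```bash
python3 near.py 519.2 -289 82.1 100; python3 - <<'E'
from h import *
delta(430,-385,21,81)
c=cam("scene");cv2.imwrite("pics/s8.png",c["img"][190:400,240:460])
q=cloud(c).reshape(-1,3); k=q[(np.hypot(q[:,0]-430,q[:,1]+385)<60)]; print("spot z",np.percentile(k[:,2],[1,50,99]).round(1))
E
```

```text
clk 28.4 at [ 519.7 -289.6  131.7] yaw 81.2 rp [ 3.141 -0.008] F [-0.9 -0.1 -1.9] M [-0.11  0.05  0.08] gap 14.7 50.0
tool d [ 0.5 -0.5 12.4] turn -0.016
wrist head 300 [ 521.1 -276.3] [14.6  8.9] 81.1 zmin/max [62.2 68.9]
wrist foot 3120 [ 520.7 -279.6] [23.7 44. ] 81.1 zmin/max [117.7 145.2]
wrist grip 5007 [ 519.2 -288.5] [40.2 38.2] 38.3 zmin/max [168.1 203.4]
scene head 92 [ 520.1 -290.8] [37.7  9.7] 81.6 zmin/max [60.6 69.6]
scene foot 741 [ 518.9 -291.6] [47.7 45.1] 80.7 zmin/max [114.9 151. ]
scene foottop 13 [ 513.7 -303.2] [ 3.7 28.4] 18.5 zmin/max [155.1 160.4]
scene grip 583 [ 516.3 -295.4] [32.  42.5] 28.6 zmin/max [166.1 203.2]
clk 28.5 at [ 519.  -289.2  129.8] yaw 81.2 rp [-3.139 -0.009] F [-0.6  1.  -3. ] M [-0.1   0.07 -0.01] gap 15.1 50.0
tool d [-108.4  -73.2  108.8] turn 0.003
spot z [-3.3 -0.5  2.4]
```

View pics/s8.png

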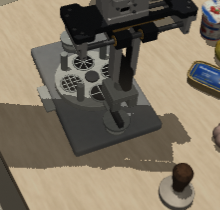

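>>> arm_command([
  [-1,-0.0271,-0.0183,0,0],
  [-1,-0.0271,-0.0183,0,0],
  [-1,-0.0271,-0.0183,0,0],
  [-1,-0.0271,-0.0183,0,0],
  [-1,0,0,0.025,0],
  [-1,0,0,0.025,0],
  [-1,0,0,0.025,0],
  [-1,0,0,0.02,0],
  [-1,0,0,0.009,0],
  [-1,0,0,0.002,0],
  [-1,0,0,0,0],
  [-1,0,0,0,0],
])

```text
clock: 30.05
eef_pos: [430.3, -384.4, 23.9]
eef_rot: [-3.14, -0.008, 1.417]
wrist_force: [-0.0, 0.3, -2.4]
finger_gap: 14.8
finger_force: 50.0
```

>>> arm_command([
  [-1,0,0,0.002,0],
  [-1,0,0,0.001,0],
  [-1,0,0,0,0],
  [-1,0,0,0,0],
])

```text
clock: 30.55
eef_pos: [430.0, -384.1, 20.3]
eef_rot: [-3.139, -0.009, 1.417]
wrist_force: [0.1, 0.3, -2.5]
finger_gap: 14.9
finger_force: 50.0
```

>>> arm_command([
  [-1,0,0,0.001,0],
  [-1,0,0,0,0],
  [-1,0,0,0,0],
])

```text
clock: 30.92
eef_pos: [430.1, -384.1, 19.3]
eef_rot: [-3.139, -0.009, 1.417]
wrist_force: [-0.1, -1.3, -2.6]
finger_gap: 14.7
finger_force: 50.0
```

>>> arm_command([
  [-1,0,0,0.001,0],
  [-1,0,0,0,0],
  [-1,0,0,0,0],
])

```text
clock: 31.3
eef_pos: [430.2, -384.2, 19.2]
eef_rot: [-3.14, -0.009, 1.417]
wrist_force: [-3.3, 3.7, 9.3]
finger_gap: 15.1
finger_force: 50.0
```

>>> arm_command([
  [-0.2,0,0,0,0],
  [-0.2,0,0,0,0],
  [-0.2,0,0,0,0],
  [-0.2,0,0,-0.01,0],
  [-0.2,0,0,-0.02,0],
  [-0.2,0,0,-0.035,0],
  [-0.2,0,0,-0.04,0],
  [-0.2,0,0,-0.04,0],
  [-0.2,0,0,0,0],
  [-0.2,0,0,0,0],
])

```text
clock: 32.55
eef_pos: [429.9, -385.2, 162.7]
eef_rot: [-3.139, -0.009, 1.417]
wrist_force: [0.6, -0.2, -0.5]
finger_gap: 37.8
finger_force: 0.0
```

```bash
python3 - <<'E'
from h import *
c=cam("scene");q=cloud(c).reshape(-1,3);delta(430,-384,165,81)
def rr(nm,x,y,r,z0,z1):
    k=q[(np.hypot(q[:,0]-x,q[:,1]-y)<r)&(q[:,2]>z0)&(q[:,2]<z1)]
    if len(k)>10: print(nm,len(k),cv2.minAreaRect(k[:,:2].astype(np.float32)),np.percentile(k[:,2],[2,98]).round(1))
rr("keytop",430,-384,45,84,98);rr("keyfoot",430,-384,45,5,50);rr("tamp",546,-434,40,70,95)
rr("headL",550.7,-67.5,32,61,76);rr("headR",519.2,-289,32,61,76)
cv2.imwrite("pics/s9.png",cv2.resize(c["img"][190:420,240:480],(600,575)))
E
```

```text
clk 32.6 at [ 429.8 -385.1  162.2] yaw 81.2 rp [-3.138 -0.01 ] F [ 0.7  0.1 -1.1] M [-0.06  0.09 -0.  ] gap 37.4 0.0
tool d [ 1.1  0.  -2.8] turn 0.003
keytop 328 ((430.3443908691406, -386.4595031738281), (51.3317985534668, 15.455649375915527), 81.09288024902344) [84.7 93.3]
keyfoot 676 ((430.0038146972656, -387.03509521484375), (47.5947151184082, 44.623260498046875), 80.91739654541016) [ 6.5 47. ]
tamp 313 ((545.0466918945312, -437.57647705078125), (29.144306182861328, 28.972087860107422), 51.191436767578125) [70.9 83. ]
headL 28 ((550.0037841796875, -62.06330108642578), (29.014591217041016, 4.130256652832031), 82.87965393066406) [62.  68.7]
headR 63 ((520.4692993164062, -283.7581787109375), (27.889904022216797, 8.256115913391113), 80.60585021972656) [62. 69.]
```

View pics/s9.png

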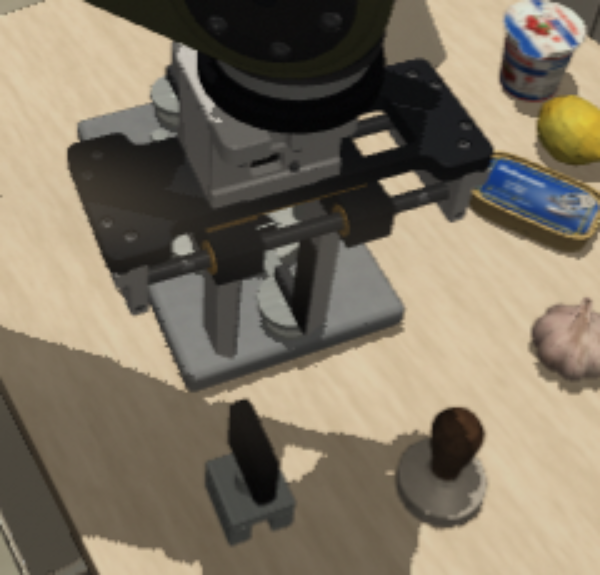

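The picture shows the key standing upright at about (250, 480) and the tamper undisturbed at about (440, 470). The gripper is clear of everything, both heads read tight, and the turntable sits in its detent.

```bash
python3 -c "
from h import *
print(ticket.sign_off())"
```

```text
the job is handed in; nothing more can be done
None
```

The job is handed in at about 32.6 s on the robot's clock: the turntable is one place on clockwise, both clamp screws are at their stops with the noses pointing at the hub, the key stands upright on the worktop, and the tamper was not touched; note that the fingertips really end about 33.5 mm short of the reported TCP, which I measured with the cameras and allowed for after one harmless empty grasp.

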